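Draw the gas syringe to its marker ring and hold it

TASK

Open the tap on the gas syringe stand fully by turning its lever in line with the pipe, while the plunger is still pushed home. Then draw the plunger out by its knob, straight along the leaning barrel, until its lower end is level with the marker ring on the barrel, and finish still gripping it there, motionless. Do not drag, lift or tip the stand, pull the plunger right out, or disturb the glassware around.

Things in the scene. Friction and masses are not known exactly. Their poses are not given: they have to be found in the camera images.
- stand: Loose gas syringe stand, about 1.9 kg in all, held to the bench by its weight alone. Aluminium base 170 x 250 x 12 mm; origin at the centre of its underside, z up, y along the base's long side. A steel post 14 mm thick, top at height 161 mm, stands at x 12, y +95 mm, with two clamps to a leaning clear glass barrel.
- plunger: White ground-glass plunger, loose in the barrel, about 110 to 220 g; slides easily, falls home if let go. Rod 28 mm thick, 139 mm long, with a thin dark band at its lower end; on top a grey round knob 36 mm wide, 36 mm tall. Origin: centre of its lower end face, z towards the knob. Starts home: foot on the bore floor, knob 14 mm clear of the rim. It rattles 0.8 mm to each side.
- plunger_foot (a point): Centre of the plunger's lower end face, seen through the glass.
- plunger_knob (a point): Centre of the plunger's knob, 157 mm from the lower end along the rod.
- marker_ring (a point): Centre (on the barrel's axis) of the dark marker ring that is clipped round the outside of the glass barrel, 49 mm outside, 4 mm thick, between its two steel clamp bands, with a flat tab 22 mm long on the side away from the lean; it slides stiffly (3 N). z along the barrel's axis, up. It is 45 to 85 mm up from the bore floor.
- marker (a joint): How far the middle of the marker ring is above the bore floor along the barrel, in m (so the distance the plunger must be drawn from home).
- tap (a joint): Tap lever angle in rad: 0 shut (lever across the pipe, pointing to the stand's +x), 1.57 fully open against its stop (lever in line with the pipe, pointing to the stand's -y). It opens clockwise seen from above about a vertical axis, turns with about 0.04 N m of friction and stays where left.
- tap_hub (a point): Point on the tap lever's axis at the lever's mid height, 57 mm above the bench, at (20, -85) mm in the stand's frame. The lever is a steel bar 10 mm wide and 14 mm tall (50 to 64 mm above the bench), reaching 58 mm out from this axis; the tap body below it is 30 x 40 mm, its top 42 mm above the bench.
- tap_tip (a point): Point on the tap lever 53 mm out from its axis, near its free end, at mid height.
- beaker: Bystander: glass beaker, 76 mm wide, 95 mm tall; origin under its centre.
- small_beaker: Bystander: small glass beaker, 52 mm wide, 60 mm tall; origin under its centre.
- reagent_bottle: Bystander: amber bottle, 60 mm wide, 130 mm tall; origin under its centre.
- barrel: Clear glass barrel, fixed in the stand. Origin at the centre of the bore floor, at (40, 20, 45) mm in the stand's frame; z up along the bore, which leans 20 degrees from vertical towards the stand's -x: z is (-0.342, 0, 0.940) in the stand's frame. Outside 39 mm (45 at the rim), bore 29.6 mm, 125 mm deep, open at the top.
Mind the look-alikes: they are no part of the job. Several things have the shape of the plunger; the one meant has the colours described above.

How it is judged (in metres and radians):
On the way:
1. the tap is opened fully while the plunger is still home (value of joint tap above 1.4 rad and z of plunger_foot in the frame of barrel below 0.008 m), for 0.2 s.
At the end, for the whole second after the job is handed in: The tap is open (over 1.4 rad), the fingers grip the plunger (over 3 N), its lower end is within 6 mm of the marker ring's level, still inside the bore and in line with it (4 degrees), it is still (under 10 mm/s), and the stand is flat on the bench (value of joint tap above 1.4 rad and z of plunger_foot in the frame of marker_ring between -0.006 and 0.006 m and distance between plunger_foot and marker_ring below 0.008 m and angle between the z axis of plunger and the z axis of marker_ring, either way round below 0.07 rad and contact force between the fingers and plunger above 3 N and linear speed of plunger below 0.01 m/s and angle between stand's own z axis and vertical below 0.05 rad and height (world z) of stand below 0.008 m); the arm keeps its last pose, push and grip.
It fails at once if the stand was dragged more than 30 mm (distance of stand from where it was at the start of the episode above 0.03 m).
It fails at once if the stand was tipped by more than 6 degrees (angle between stand's own z axis and vertical above 0.105 rad).
It fails at once if the stand was lifted (height (world z) of stand above 0.02 m).
It fails at once if the plunger was pulled right out (z of plunger_foot in the frame of barrel above 0.115 m).
It fails at once if the glassware around was disturbed (distance of any of beaker, small_beaker, reagent_bottle from where it was at the start of the episode above 0.03 m).
It also fails if it takes over 48 s, if anything falls off the work surface, if the arm or the gripper's body presses on something with over 40 N, if the wrist force passes 120 N, or if a joint passes its speed limit or range.

ROBOT

A 7-joint arm with a two-finger parallel gripper is mounted at the origin on the work surface. World frame = base frame: x ahead of the robot, y to its left, z up, the work surface at z = 0. Lengths are in m, angles in degrees, forces in N, time in s.
With the tool pointing down it reaches from about 0.425 to 0.875 m from the base axis. Payload 4.7 kg.
Tool frame: the origin (TCP) lies at the very end of the fingers, on their centre line; the grasp point (between the pads) lies 19 mm behind it (pinch_z is the distance from the TCP to the grasp point, in m); z points along the fingers, y is the direction in which the jaws open and shut (so a half turn about z gives the same grasp; the last joint's range is limited). The gripper opens to 87 mm and grips with 3 to 60 N. Pads are 19 mm wide; open, the fingers measure 117 mm over their backs; the gripper's body (75 mm by 190 mm) begins 51 mm behind the grasp point.
Start: joints at [66.984, 18.392, -4.016, 83.108, 1.295, 78.541, -3.26], TCP at [0.263, -0.595, 0.223] pointing down, gripper open.
Joint ranges: [-163.93, 163.93], [-17.29, 119.83], [-79.2, 71.16], [3.27, 140.29], [-89.18, 269.18], [5.43, 117.66], [-154.24, 154.24]. Speed limits (degrees/s): [147.25, 147.25, 180, 180, 180, 180, 180].

INTERFACE

Orientations are given as [roll, pitch, yaw] about the fixed x, y, z axes, in that order (R = Rz(yaw) Ry(pitch) Rx(roll)).
In Python, from cell import get_obs, read_camera, camera_params, sign_off, pinch_z gives the robot as it stands.
- The arm moves only by the shell command python3 -m handwheel 'ROWS' [FORCE]. ROWS is JSON, a list of rows, each a list of 5 numbers: the finger opening in m, from 0 to 0.087, then the shift along the tool's x, y, z in m, then the turn about the tool's z in rad. In form: [[jaw, tx, ty, tz, twist], ...]. A call has 1 to 20 rows; each row is the pose to reach, as a shift and turn from the pose commanded when the call began, along the tool's axes at that moment; what a row does not reach only later rows make up. A row lasts 1/10 s, in which the tool goes at most 50 mm and 8.59 degrees, less where a joint would pass 70% of its speed; a pose out of reach is approached as far as the arm can. A call with a gripper value outside its range is refused whole. The fingers move at their own pace and stop on an object; FORCE is the grip in N (left out, the last holds). Time passes only in rows, so rows that repeat a pose let the fingers close. It gives the time, the measured TCP pose, the force and the opening at its end, in the units of the state.
- get_obs(): the state, without advancing time (a new reading comes with each control period).
- read_camera(name): name is "scene" or "top"; returns the picture (384x512x3 uint8, blue, green, red); there is no depth.
- camera_params(name): a dict with "camera_matrix" (3x3 intrinsics, pixels), "R" (3x3) and "t" (3): a world point X has camera coordinates R X + t. Camera axes: x right, y down, z forward; pixel columns grow to the right and rows downward; lengths in m; the calibration is good to about 2 mm. A picture is of the moment at which its call begins. camera_params takes no time and is no camera call.
- sign_off(): hands the job in, once; it reports no verdict.
The state is a dict: "time_s": time; "qpos": joint angles; "joint_velocities": joint speeds; "effort": joint torques, N m; "tool_pos": TCP position; "tool_rot": TCP orientation; "force": force on the tool from outside, world axes, zero at the start; "wrist_torque": the same for the moment, N m; "grip_width": finger opening in m.
Only numpy, scipy, OpenCV 4.12 (cv2) and the standard library are available. Lean on these libraries where they do the work, as an engineer would, in place of code of your own. Each camera call takes 0.05 s, during which the arm holds its last target.

## Working session

There is one attempt and no reset: what is moved stays moved. The work goes in short steps, Python scripts to look and compute and a shell command to move; the robot and the scene stay as the last step left them, time stands still between calls to the robot, and variables do not carry over. Pictures are saved under pics/ and viewed, and the job is handed in when it is done.

```bash
mkdir -p pics; ls; python3 - <<'E'
from cell import *
import cv2
print(get_obs()); print(pinch_z)
for n in("scene","top"):
    im=read_camera(n); cv2.imwrite(f"pics/{n}0.png",im); print(n,camera_params(n))
E
```

```text
pics
{'time_s': 0.0, 'qpos': array([66.9856787 , 18.43880044, -4.01541624, 83.17542668,  1.29246995,
       78.53908784, -3.26213156]), 'joint_velocities': array([-0.05090235,  0.02338789,  0.00848505,  0.04708674,  0.15023888,
        0.05617353,  0.0413872 ]), 'effort': array([ 1.11367656e-04, -4.91289175e+01, -4.04097140e-01, -3.12528670e+01,
       -6.38931803e-02,  4.37049405e-02,  1.60246013e-04]), 'tool_pos': array([ 0.2622802 , -0.59413468,  0.22145981]), 'tool_rot': array([-1.79891785e+02,  3.26361195e-03,  2.38213396e+01]), 'force': array([-0.38018971,  0.46395953,  0.15293723]), 'wrist_torque': array([-0.01623746, -0.00090897,  0.0180705 ]), 'grip_width': 0.08673944813792432}
0.0187
scene {'camera_matrix': array([[355.1655597 ,   0.        , 257.87227175],
       [  0.        , 355.1655597 , 194.03113083],
       [  0.        ,   0.        ,   1.        ]]), 'R': array([[ 0.14195291,  0.98982573,  0.00971616],
       [ 0.77542293, -0.10509316, -0.62263529],
       [-0.61527933,  0.09591902, -0.78245185]]), 't': array([-0.04810323, -0.36618893,  1.44023675])}
top {'camera_matrix': array([[349.12404671,   0.        , 251.54231704],
       [  0.        , 349.12404671, 195.02033597],
       [  0.        ,   0.        ,   1.        ]]), 'R': array([[ 1.45181627e-02, -9.99891877e-01,  2.33619676e-03],
       [-9.76613538e-01, -1.46813369e-02, -2.14500482e-01],
       [ 2.14511588e-01,  8.32591500e-04, -9.76721089e-01]]), 't': array([-0.02310072,  0.5712081 ,  1.27216129])}
```

View pics/scene0.png

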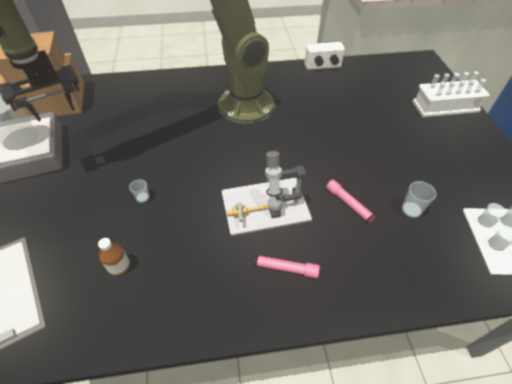

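View pics/top0.png

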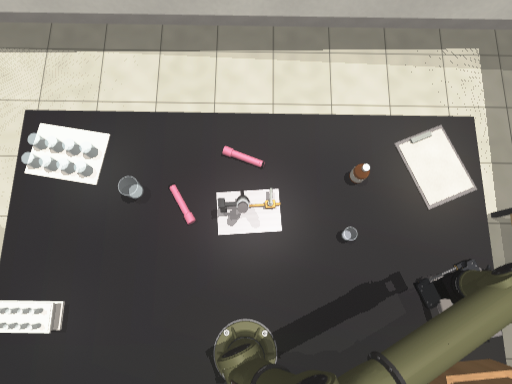

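```bash
python3 - <<'E'
import cv2
a=cv2.imread("pics/scene0.png")[140:240,210:320]; cv2.imwrite("pics/sc.png",cv2.resize(a,None,fx=7,fy=6*7/6*0.85,interpolation=cv2.INTER_CUBIC)[:600])
a=cv2.imread("pics/top0.png")[180:240,208:288]; cv2.imwrite("pics/tc.png",cv2.resize(a,None,fx=10,fy=10,interpolation=cv2.INTER_CUBIC))
E
```

```text
(no output)
```

View pics/sc.png

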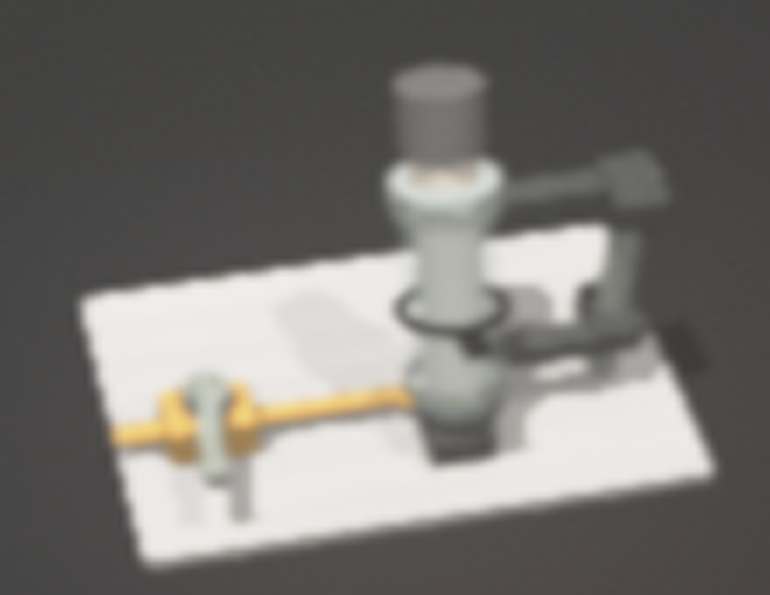

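View pics/tc.png

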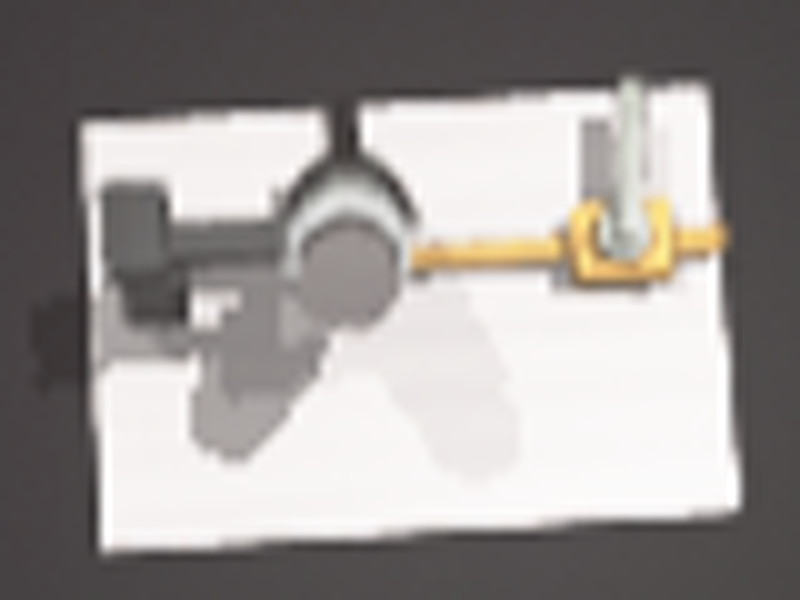

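```bash
cat > h.py <<'E'
import numpy as np, cv2
from scipy.optimize import least_squares
from cell import *
P={n:camera_params(n) for n in("scene","top")}
def proj(n,X):
    p=P[n]; c=np.atleast_2d(X)@p["R"].T+p["t"]; c=c@p["camera_matrix"].T; return c[:,:2]/c[:,2:]
def s2w(s,X):
    c,d=np.cos(s[2]),np.sin(s[2]); X=np.atleast_2d(X); return np.c_[s[0]+c*X[:,0]-d*X[:,1],s[1]+d*X[:,0]+c*X[:,1],X[:,2]]
AX=np.array([-np.sin(np.radians(20)),0,np.cos(np.radians(20))]); B0=np.array([.04,.02,.045])
E
cat > fit.py <<'E'
from h import *
top=np.array([(82,122),(708,84),(740,512),(102,550)])
top=(top+.5)/10-.5+[208,180]
sc=(np.array([(610,226),(715,470),(148,565),(80,300)])+.5)/[7,5.95]-.5+[210,140]
Ct=np.array([(85,125),(85,-125),(-85,-125),(-85,125)])/1e3
Cs=np.array([(-85,125),(85,125),(85,-125),(-85,-125)])/1e3
f=lambda C:np.c_[C,np.full(4,.012)]
r=lambda s:np.r_[(proj("top",s2w(s,f(Ct)))-top).ravel(),(proj("scene",s2w(s,f(Cs)))-sc).ravel()]
o=least_squares(r,[.55,0,0]); s=o.x; print(s,np.degrees(s[2])); print(o.fun.reshape(-1,2).round(2))
np.save("s.npy",s)
for n in("scene","top"):
    print(n,"knobtop",proj(n,s2w(s,B0+.175*AX)),"knob",proj(n,s2w(s,B0+.157*AX)),"tip",proj(n,s2w(s,[.078,-.085,.057])))
    for m in(.045,.055,.065,.075,.085): print(m,proj(n,s2w(s,B0+m*AX)).round(1))
E
python3 fit.py
```

```text
[ 0.52019058 -0.00280456  0.07911528] 4.532971540789889
[[-0.16 -0.35]
 [-0.09 -0.46]
 [ 0.25 -0.79]
 [-0.29 -0.45]
 [-0.82 -0.32]
 [ 0.14 -0.06]
 [-0.2  -1.02]
 [ 0.38 -0.39]]
scene knobtop [[272.55756239 153.26745336]] knob [[272.84570185 159.18309515]] tip [[243.09574036 220.51428187]]
0.045 [[274.5 193.6]]
0.055 [[274.4 190.7]]
0.065 [[274.2 187.7]]
0.075 [[274.1 184.7]]
0.085 [[273.9 181.7]]
top knobtop [[242.34862502 206.5825605 ]] knob [[242.35823127 205.71496319]] tip [[268.96480031 187.14966624]]
0.045 [[242.4 200.9]]
0.055 [[242.4 201.3]]
0.065 [[242.4 201.7]]
0.075 [[242.4 202.1]]
0.085 [[242.4 202.5]]
```

```bash
cat > ring.py <<'E'
from h import *
import sys
s=np.load("s.npy"); f=sys.argv[1]; n=sys.argv[2]; out=sys.argv[3]; ms=[float(x) for x in sys.argv[4:]]
im=cv2.imread(f); c=proj(n,s2w(s,B0+.06*AX))[0].round().astype(int); x0,y0=c[0]-20,c[1]-22
K=18; tiles=[]
for m in [None]+ms:
    a=cv2.resize(im[y0:y0+32,x0:x0+40],None,fx=K/2,fy=K/2,interpolation=cv2.INTER_CUBIC)
    if m:
        t=np.linspace(0,2*np.pi,100); e1=np.array([AX[2],0,-AX[0]]); e2=np.array([0,1,0])
        for dz in(-.002,.002):
            X=B0+(m+dz)*AX+.0245*(np.cos(t)[:,None]*e1+np.sin(t)[:,None]*e2)
            p=((proj(n,s2w(s,X))-[x0,y0]+.5)*K/2-.5).round().astype(int)
            cv2.polylines(a,[p],True,(0,0,255),1)
        cv2.putText(a,str(m),(5,280),0,.6,(0,255,0),1)
    tiles.append(a)
cv2.imwrite(out,np.hstack(tiles[:2]) if len(tiles)<3 else np.vstack([np.hstack(tiles[:2]),np.hstack(tiles[2:4])]))
E
python3 ring.py pics/scene0.png scene pics/r1.png .048 .053 .058; python3 ring.py pics/top0.png top pics/r2.png .048 .053 .058
```

```text
(no output)
```

View pics/r1.png

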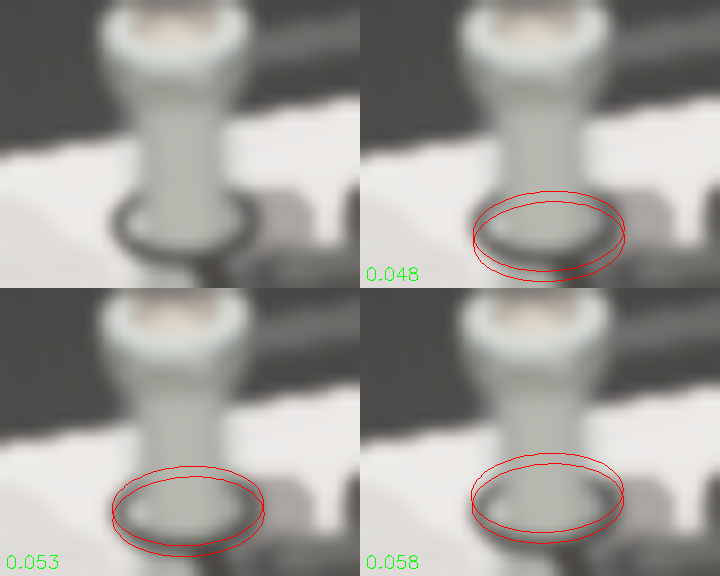

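View pics/r2.png

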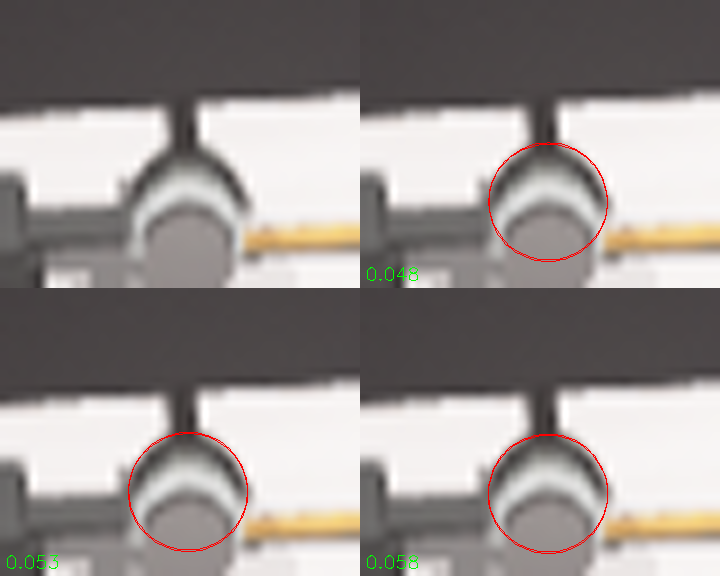

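```bash
cat >> h.py <<'E'
from scipy.spatial.transform import Rotation as Ro
def td(pw,pos=None,rot=None):
    o=get_obs(); pos=o["tool_pos"] if pos is None else pos; rot=o["tool_rot"] if rot is None else rot
    return Ro.from_euler("xyz",rot,degrees=True).inv().apply(np.atleast_2d(pw)-pos)
E
python3 - <<'E'
from h import *
s=np.load("s.npy")
p=s2w(s,[.060,-.0585,.2]); print(p, td(p)); print("knob",s2w(s,B0+.157*AX),"hub",s2w(s,[.02,-.085,.057]))
im=read_camera("top")
E
```

```text
[[ 0.58462632 -0.0563796   0.2       ]] [[ 0.51212752 -0.36173215  0.02212591]]
knob [[0.50495561 0.01605036 0.19253174]] hub [[ 0.54684581 -0.08595802  0.057     ]]
```

```bash
python3 -m handwheel '[[0,0.04,-0.03,0,-0.12],[0,0.08,-0.056,0,-0.25],[0,0.12,-0.085,0,-0.38],[0,0.16,-0.113,0,-0.5],[0,0.2,-0.141,0,-0.62],[0,0.24,-0.17,0,-0.74],[0,0.28,-0.198,0,-0.86],[0,0.32,-0.226,0,-0.98],[0,0.36,-0.254,0,-1.1],[0,0.40,-0.282,0,-1.234],[0,0.44,-0.311,0,-1.234],[0,0.48,-0.339,0.01,-1.234],[0,0.512,-0.362,0.02,-1.234],[0,0.512,-0.362,0.022,-1.234],[0,0.512,-0.362,0.022,-1.234]]'
python3 - <<'E'
from h import *
s=np.load("s.npy")
o=get_obs(); print(o["time_s"],o["tool_pos"],o["tool_rot"],o["qpos"],o["force"],o["grip_width"])
print(td(s2w(s,[[.060,-.0585,.046]])))
cv2.imwrite("pics/t1.png",read_camera("top")[140:300,180:340].repeat(3,0).repeat(3,1))
cv2.imwrite("pics/s1.png",read_camera("scene")[100:250,180:360].repeat(3,0).repeat(3,1))
E
```

```text
time_s: 1.65
tool_pos: [0.5842, -0.0556, 0.1995]
tool_rot: [-179.9, -0.0, 94.7]
force: [0.9, 0.9, -0.6]
grip_width: 0.0004
1.65 [ 0.58424101 -0.05563912  0.19952147] [-1.79883057e+02 -2.49738254e-02  9.46777994e+01] [ 32.18199435  14.39067187 -34.34744511  93.20716546   8.32440909
  75.10281077   1.18722267] [ 0.86811676  0.85238614 -0.57816869] 0.0003631621660021982
[[-0.00083636  0.00063698  0.15352014]]
```

View pics/t1.png

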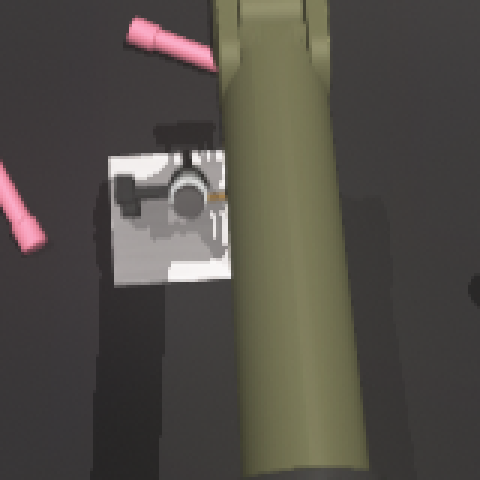

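View pics/s1.png

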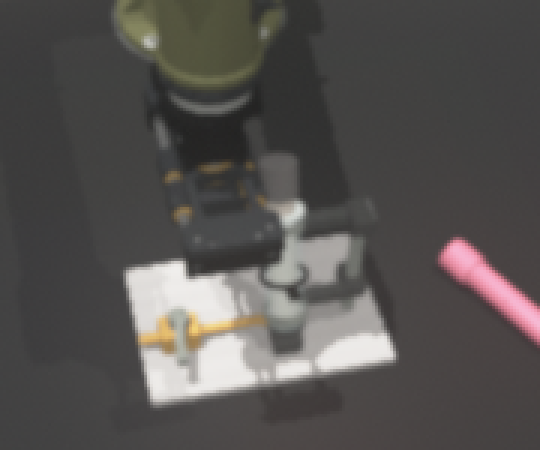

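```bash
python3 -m handwheel '[[0,-0.004,0,0.03,0],[0,-0.005,0.0006,0.07,0],[0,-0.005,0.0006,0.09,0],[0,-0.005,0.0006,0.1,0],[0,-0.005,0.0006,0.1,0]]'
python3 - <<'E'
from h import *
cv2.imwrite("pics/s2.png",read_camera("scene")[100:250,180:360].repeat(3,0).repeat(3,1))
E
```

```text
time_s: 2.25
tool_pos: [0.5847, -0.0632, 0.0997]
tool_rot: [-179.9, 0.0, 94.4]
force: [-0.6, -0.1, 0.0]
grip_width: 0.0007
```

View pics/s2.png

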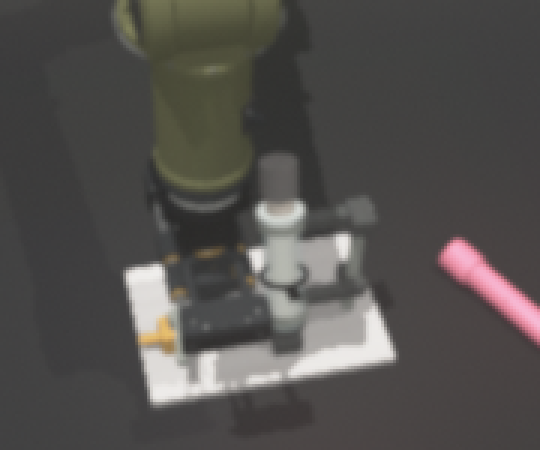

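```bash
python3 -m handwheel '[[0,0.002,0,0.02,0],[0,0.002,0,0.04,0],[0,0.002,0,0.054,0],[0,0.002,0,0.054,0]]'
python3 - <<'E'
from h import *
s=np.load("s.npy"); hub=np.array([.02,-.085])
W=[]
for d in range(0,96,10):
    t=np.radians(d); n=np.array([np.sin(t),np.cos(t)]); u=np.array([np.cos(t),-np.sin(t)])
    W.append([*(hub+n*(5e-3+15e-3*n[0]+9.5e-3*n[1])+u*.040),.046])
print(get_obs()["tool_pos"],td(s2w(s,W)).round(4))
E
```

```text
time_s: 2.7
tool_pos: [0.5848, -0.06, 0.0458]
tool_rot: [-179.9, -0.0, 94.5]
force: [0.9, -0.0, 0.4]
grip_width: 0.0004
[ 0.58478875 -0.06001963  0.04578251] [[-0.0084  0.0001 -0.0002]
 [-0.0131  0.0025 -0.0002]
 [-0.0186  0.0042 -0.0002]
 [-0.0249  0.0051 -0.0002]
 [-0.0318  0.0049 -0.0002]
 [-0.039   0.0032 -0.0002]
 [-0.0461 -0.0002 -0.0002]
 [-0.0528 -0.0052 -0.0002]
 [-0.0585 -0.0118 -0.0002]
 [-0.0629 -0.0198 -0.0002]]
```

```bash
python3 -m handwheel '[[0,-0.0084,0,0,0],[0,-0.0131,0.0025,0,0],[0,-0.0186,0.0042,0,0],[0,-0.0249,0.0051,0,0],[0,-0.0318,0.0049,0,0],[0,-0.039,0.0032,0,0],[0,-0.0461,-0.0002,0,0],[0,-0.0528,-0.0052,0,0],[0,-0.0528,-0.0052,0,0]]'
python3 - <<'E'
from h import *
cv2.imwrite("pics/s3.png",read_camera("scene")[140:250,200:340].repeat(5,0).repeat(5,1))
E
```

```text
time_s: 3.6
tool_pos: [0.5836, -0.1149, 0.0464]
tool_rot: [-180.0, 0.1, 94.4]
force: [-0.1, -0.4, 0.4]
grip_width: 0.0005
```

View pics/s3.png

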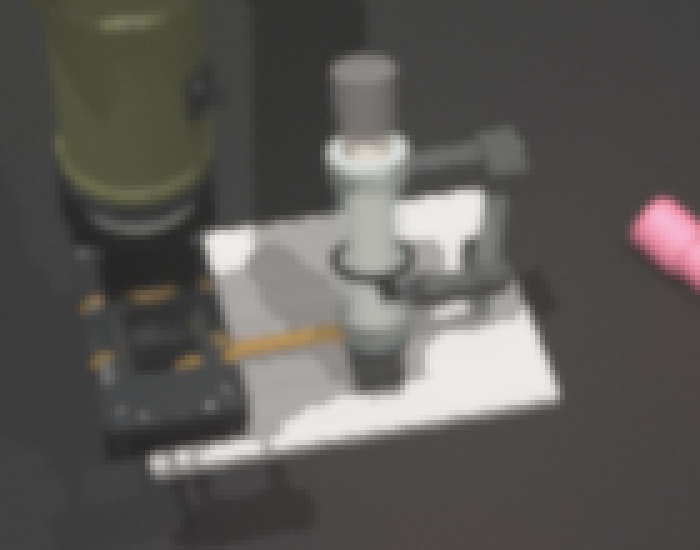

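```bash
python3 -m handwheel '[[0,-0.003,-0.003,0,0],[0,-0.0057,-0.0066,0,0],[0,-0.008,-0.0105,0,0],[0,-0.0101,-0.0146,0,0],[0,-0.0101,-0.0146,0,0],[0,-0.0101,-0.0146,0,0]]'
```

```text
time_s: 4.25
tool_pos: [0.5704, -0.1244, 0.0465]
tool_rot: [-180.0, 0.0, 94.5]
force: [0.0, 0.5, -0.3]
grip_width: 0.0005
```

```bash
python3 -m handwheel '[[0,0,-0.001,0,0],[0,0,-0.002,0,0],[0,0,-0.002,0,0]]'; python3 -m handwheel '[[0,0,-0.001,0,0],[0,0,-0.002,0,0],[0,0,-0.002,0,0]]'
```

```text
time_s: 4.55
tool_pos: [0.5689, -0.1243, 0.0466]
tool_rot: [180.0, 0.0, 94.5]
force: [0.8, -0.8, -0.2]
grip_width: 0.0003
time_s: 4.85
tool_pos: [0.5667, -0.1243, 0.0466]
tool_rot: [-180.0, 0.0, 94.5]
force: [0.1, -0.6, -0.0]
grip_width: 0.0006
```

```bash
python3 -m handwheel '[[0,0,0.008,0,0],[0,0,0.01,-0.03,0],[0,0,0.01,-0.08,0],[0,-0.04,0.02,-0.13,0],[0,-0.09,0.02,-0.18,0],[0,-0.14,0.02,-0.18,0],[0,-0.14,0.02,-0.18,0]]'
python3 - <<'E'
from h import *
cv2.imwrite("pics/s4.png",cv2.resize(read_camera("scene")[140:240,210:320],None,fx=7,fy=6,interpolation=2))
cv2.imwrite("pics/t4.png",cv2.resize(read_camera("top")[180:240,208:288],None,fx=10,fy=10,interpolation=2))
s=np.load("s.npy"); 
for n in P: print(n,proj(n,s2w(s,[[.02,-.085,.064],[.02,-.138,.064]])))
E
```

```text
time_s: 5.55
tool_pos: [0.5983, -0.267, 0.2289]
tool_rot: [179.9, 0.2, 94.3]
force: [-0.3, -0.2, -0.6]
grip_width: 0.0005
scene [[239.20831911 203.2148311 ]
 [221.37698642 206.29427194]]
top [[270.20688023 201.51535251]
 [284.10191871 200.63947889]]
```

View pics/s4.png

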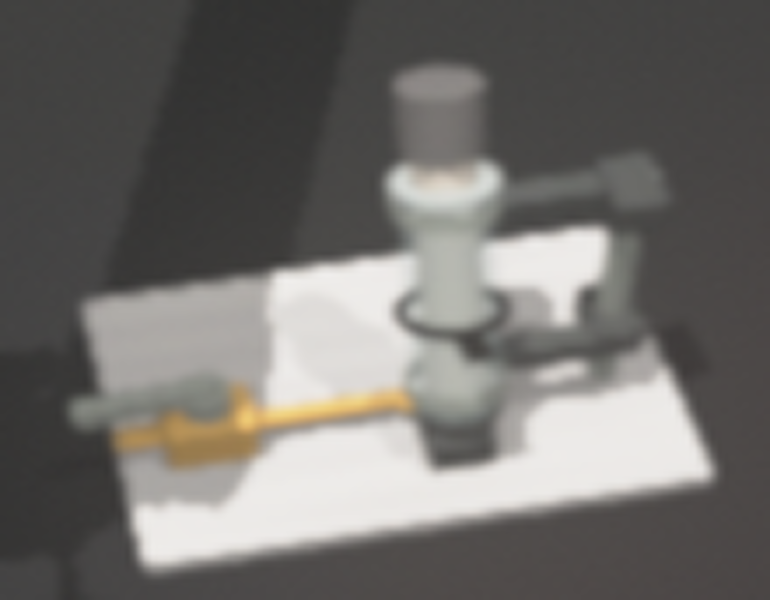

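View pics/t4.png

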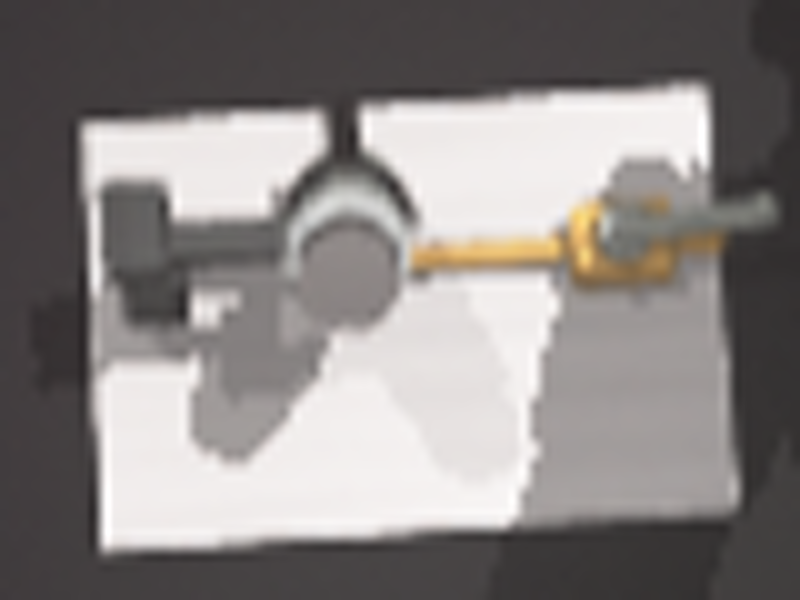

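```bash
python3 -m handwheel '[[0,0.05,-0.005,0,0],[0,0.1,-0.005,0,0],[0,0.14,-0.005,0.04,0],[0,0.14,-0.005,0.09,0],[0,0.14,-0.005,0.14,0],[0,0.14,-0.006,0.18,0],[0,0.14,-0.012,0.18,0],[0,0.14,-0.018,0.18,0],[0,0.14,-0.020,0.18,0],[0,0.14,-0.021,0.18,0],[0,0.14,-0.022,0.18,0],[0,0.14,-0.022,0.18,0]]'
python3 -m handwheel '[[0,0,-0.001,0,0],[0,0,-0.001,0,0],[0,0,-0.001,0,0]]'
python3 - <<'E'
from h import *
for i in range(3): read_camera("top"); print(get_obs()["force"],get_obs()["tool_pos"])
E
```

```text
time_s: 6.85
tool_pos: [0.5661, -0.1248, 0.0482]
tool_rot: [179.8, 0.1, 94.5]
force: [1.9, -1.0, 0.4]
grip_width: 0.0004
time_s: 7.15
tool_pos: [0.5639, -0.1245, 0.0466]
tool_rot: [180.0, 0.0, 94.5]
force: [1.6, 0.9, 0.2]
grip_width: 0.0003
[ 0.61729789  0.12851708 -0.40029972] [ 0.56386332 -0.12446359  0.04655252]
[ 0.97937321 -0.14135595  0.71702684] [ 0.56384565 -0.12445578  0.04649593]
[0.27478275 0.10249418 1.00177071] [ 0.56377092 -0.12441967  0.04644448]
```

```bash
python3 -m handwheel '[[0,0,-0.001,0,0],[0,0,-0.0015,0,0],[0,0,-0.0015,0,0]]'
python3 -m handwheel '[[0,0,0.008,0,0],[0,0,0.01,-0.03,0],[0,0,0.01,-0.08,0],[0,-0.04,0.02,-0.13,0],[0,-0.09,0.02,-0.18,0],[0,-0.14,0.02,-0.18,0],[0,-0.14,0.02,-0.18,0]]'
python3 - <<'E'
from h import *
a=read_camera("scene");b=read_camera("top")
cv2.imwrite("pics/scene5.png",a);cv2.imwrite("pics/top5.png",b)
cv2.imwrite("pics/s5.png",cv2.resize(a[140:240,210:320],None,fx=7,fy=6,interpolation=2))
cv2.imwrite("pics/t5.png",cv2.resize(b[180:240,208:288],None,fx=10,fy=10,interpolation=2))
s=np.load("s.npy"); 
p=s2w(s,B0+.157*AX)[0]; print("knob",p); p[2]-=.0187; print(td(p))
E
```

```text
time_s: 7.6
tool_pos: [0.5634, -0.1244, 0.0466]
tool_rot: [179.8, 0.0, 94.5]
force: [4.5, 0.3, -3.8]
grip_width: 0.0007
time_s: 8.3
tool_pos: [0.5929, -0.2674, 0.2286]
tool_rot: [180.0, 0.2, 94.3]
force: [0.4, -0.9, -0.4]
grip_width: 0.0003
knob [0.50495561 0.01605036 0.19253174]
[[ 0.2909805  -0.06690035  0.05259279]]
```

View pics/s5.png

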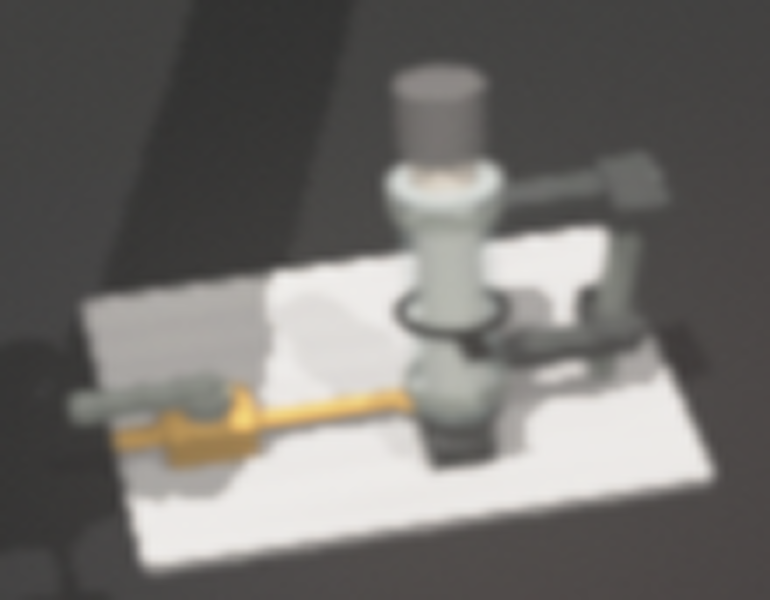

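View pics/t5.png

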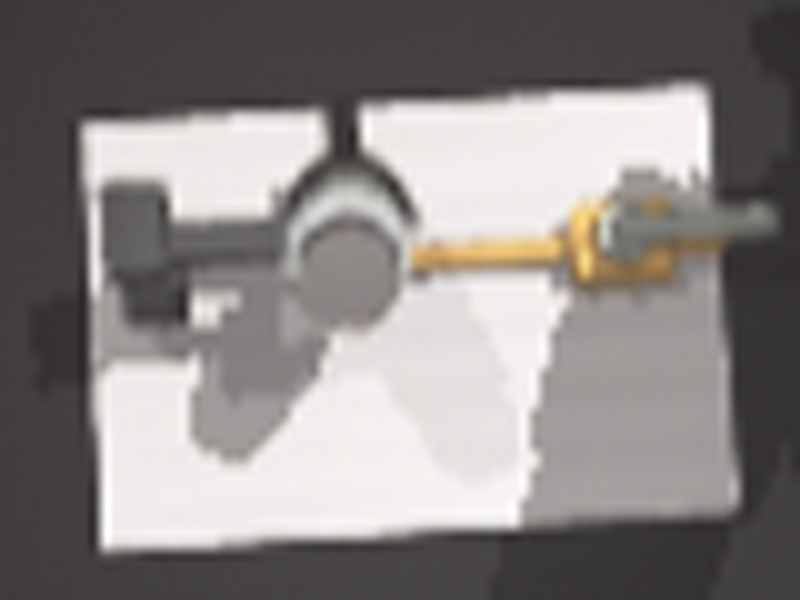

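```bash
python3 -m handwheel '[[0.065,0,0,-0.04,0.14],[0.065,0.03,-0.007,-0.04,0.28],[0.065,0.07,-0.016,-0.04,0.42],[0.065,0.11,-0.025,-0.04,0.56],[0.065,0.15,-0.034,-0.04,0.7],[0.065,0.19,-0.043,-0.04,0.84],[0.065,0.23,-0.053,-0.04,0.98],[0.065,0.26,-0.06,-0.04,1.12],[0.065,0.28,-0.064,-0.04,1.26],[0.065,0.291,-0.067,-0.04,1.4],[0.065,0.291,-0.067,-0.04,1.54],[0.065,0.291,-0.067,-0.04,1.567],[0.065,0.291,-0.067,-0.04,1.567],[0.065,0.291,-0.067,-0.04,1.567]]'
python3 - <<'E'
from h import *
a=read_camera("scene")
cv2.imwrite("pics/s6.png",cv2.resize(a[90:240,210:350],None,fx=5,fy=4,interpolation=2))
s=np.load("s.npy"); 
o=get_obs(); print(o["qpos"],o["tool_rot"],np.degrees(s[2]))
p=s2w(s,B0+.157*AX)[0]; p[2]-=.0187; print(td(p), "axis",td(s2w(s*[0,0,1],AX),pos=np.zeros(3)))
E
```

```text
time_s: 9.8
tool_pos: [0.5032, 0.0221, 0.2662]
tool_rot: [-180.0, 0.1, 4.9]
force: [-0.9, -0.6, -0.2]
grip_width: 0.0646
[ 27.82241103   0.80734348 -33.39821704  98.54642267   0.4407455
  80.82396731 -90.82057049] [-1.79991288e+02  4.42759721e-02  4.82325006e+00] 4.532971540789889
[[0.00117971 0.00616111 0.09243451]] axis [[-0.34274181 -0.00187561 -0.93942777]]
```

View pics/s6.png

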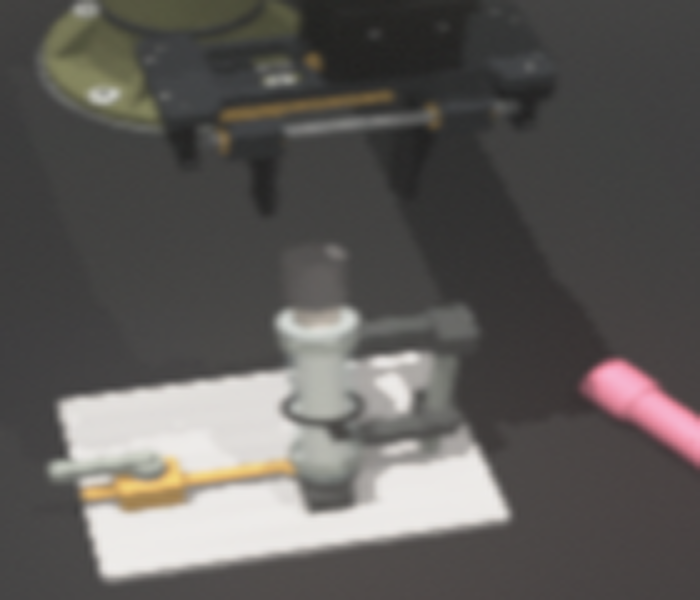

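```bash
python3 -m handwheel '[[0.065,0.001,0.006,0.01,0.005],[0.065,0.001,0.006,0.03,0.005],[0.065,0.001,0.006,0.04,0.005],[0.065,0.001,0.006,0.045,0.005],[0.065,0.001,0.006,0.045,0.005]]'
python3 - <<'E'
from h import *
a=read_camera("scene")
cv2.imwrite("pics/s7.png",cv2.resize(a[110:190,230:330],None,fx=7,fy=7,interpolation=2))
s=np.load("s.npy"); 
p=s2w(s,B0+.157*AX)[0]; p[2]-=.0187; print(td(p)); 
o=get_obs(); print(o["tool_pos"],proj("scene",o["tool_pos"]))
E
```

```text
time_s: 10.35
tool_pos: [0.5046, 0.0162, 0.2207]
tool_rot: [-180.0, 0.1, 4.5]
force: [1.0, -0.1, 0.0]
grip_width: 0.065
[[-3.49758630e-05  3.05870817e-04  4.76725470e-02]]
[0.50497909 0.01635643 0.22150429] [[273.41783649 151.66431711]]
```

View pics/s7.png

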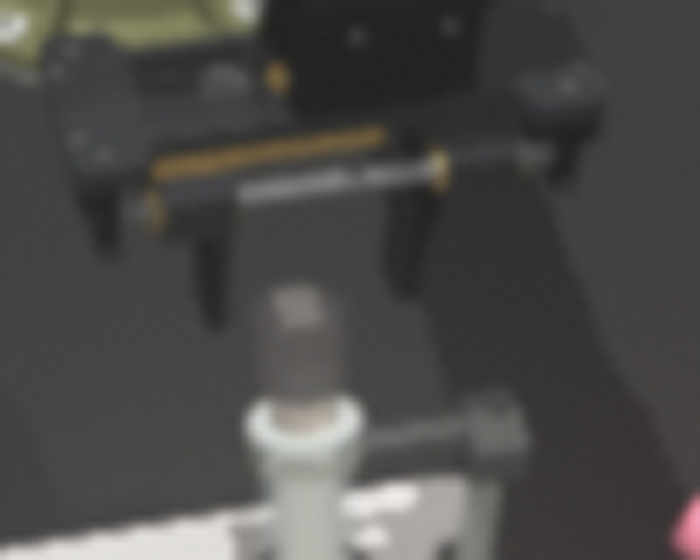

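```bash
python3 -m handwheel '[[0.065,0,0,0.02,0],[0.065,0,0,0.035,0],[0.065,0,0,0.045,0],[0.065,0,0,0.046,0],[0.065,0,0,0.046,0]]'
python3 -m handwheel '[[0.05,0,0,0,0],[0.042,0,0,0,0],[0.04,0,0,0,0],[0.04,0,0,0,0]]' 12
python3 - <<'E'
from h import *
a=read_camera("scene")
cv2.imwrite("pics/s8.png",cv2.resize(a[110:190,230:330],None,fx=7,fy=7,interpolation=2))
o=get_obs();print(o["force"],o["wrist_torque"],o["tool_pos"])
E
```

```text
time_s: 10.9
tool_pos: [0.5051, 0.0164, 0.1756]
tool_rot: [-180.0, 0.0, 4.5]
force: [0.0, -0.5, -0.2]
grip_width: 0.0649
time_s: 11.3
tool_pos: [0.5052, 0.0164, 0.1758]
tool_rot: [180.0, -0.0, 4.5]
force: [-0.2, -0.4, 0.4]
grip_width: 0.0434
[-0.27440998 -0.97177429  0.49581111] [ 0.02993068 -0.02006462 -0.001804  ] [0.50511971 0.01635652 0.17574864]
```

View pics/s8.png

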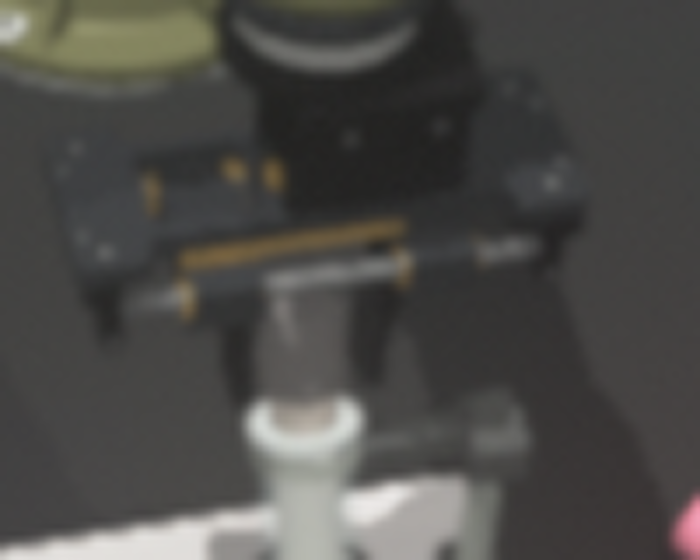

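Well centred around the knob (knob at crop 255–345, fingers just outside). Closing.

```bash
python3 -m handwheel '[[0.038,0,0,0,0],[0.037,0,0,0,0],[0.036,0,0,0,0],[0.034,0,0,0,0],[0.03,0,0,0,0],[0.03,0,0,0,0],[0.03,0,0,0,0]]' 12
python3 - <<'E'
from h import *
for i in range(3):
    a=read_camera("scene"); o=get_obs();print(o["force"],o["wrist_torque"],o["tool_pos"],o["grip_width"])
E
```

```text
time_s: 12.05
tool_pos: [0.5051, 0.0161, 0.1756]
tool_rot: [180.0, -0.0, 4.4]
force: [0.1, -0.7, 0.4]
grip_width: 0.0355
[ 0.02289724 -1.59183447  1.12491832] [-0.38671455 -0.08420579 -0.0247749 ] [0.50513025 0.01605824 0.17562303] 0.035807291110932137
[ 0.20537983 -0.58820524  0.73932303] [-0.43137877 -0.04378195 -0.00352687] [0.50510562 0.01604171 0.17559512] 0.035500024544932514
[ 0.43550699 -1.87054802  0.17433231] [-0.39302849 -0.09580344  0.04300295] [0.50510146 0.01604692 0.17560902] 0.03564169166848507
```

```bash
python3 -m handwheel '[[0.03,0,0,0,0],[0.03,-0.0017,0,-0.0047,0],[0.03,-0.0034,0,-0.0094,0],[0.03,-0.0051,0,-0.0141,0],[0.03,-0.0068,0,-0.0188,0],[0.03,-0.0068,0,-0.0188,0],[0.03,-0.0068,0,-0.0188,0]]' 20
python3 - <<'E'
from h import *
a=read_camera("scene"); o=get_obs();print(o["force"],o["wrist_torque"],o["tool_pos"],o["grip_width"])
cv2.imwrite("pics/s9.png",cv2.resize(a[110:240,210:330],None,fx=6,fy=4.6,interpolation=2))
E
```

```text
time_s: 12.9
tool_pos: [0.4981, 0.0158, 0.1945]
tool_rot: [180.0, -0.0, 4.5]
force: [1.6, -1.5, -0.3]
grip_width: 0.0353
[ 0.79972609 -1.46689323 -1.45220221] [-0.48516917 -0.31172469 -0.02499947] [0.49815571 0.0157867  0.1943818 ] 0.03540004689539036
```

View pics/s9.png

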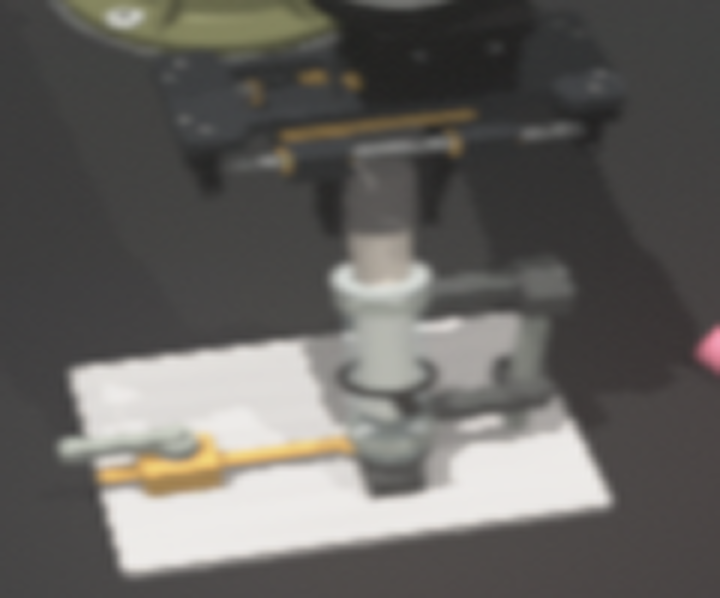

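```bash
python3 -m handwheel '[[0.03,-0.0015,0,-0.0041,0],[0.03,-0.003,0,-0.0081,0],[0.03,-0.0044,0,-0.0122,0],[0.03,-0.0059,0,-0.0162,0],[0.03,-0.0074,0,-0.0203,0],[0.03,-0.0089,0,-0.0243,0],[0.03,-0.0103,0,-0.0284,0],[0.03,-0.0118,0,-0.0324,0],[0.03,-0.0118,0,-0.0324,0],[0.03,-0.0118,0,-0.0324,0]]'
cat > look.py <<'E'
from h import *
import sys
k=sys.argv[1]
a=read_camera("scene"); o=get_obs();print(o["time_s"],o["force"],o["wrist_torque"],o["tool_pos"],o["grip_width"])
cv2.imwrite(f"pics/scene{k}.png",a)
cv2.imwrite(f"pics/a{k}.png",cv2.resize(a[150:240,210:330],None,fx=6,fy=6,interpolation=2))
cv2.imwrite(f"pics/b{k}.png",cv2.resize(a[165:215,255:305],None,fx=12,fy=12,interpolation=2))
E
python3 look.py 10
```

```text
time_s: 13.95
tool_pos: [0.4864, 0.015, 0.2268]
tool_rot: [180.0, 0.0, 4.5]
force: [-0.1, -1.6, -1.8]
grip_width: 0.0353
14.0 [ 0.78176647 -1.56124969 -2.05762057] [-0.36675081 -0.16887191 -0.0804924 ] [0.48635678 0.01501558 0.22667474] 0.03529739069929676
```

View pics/b10.png

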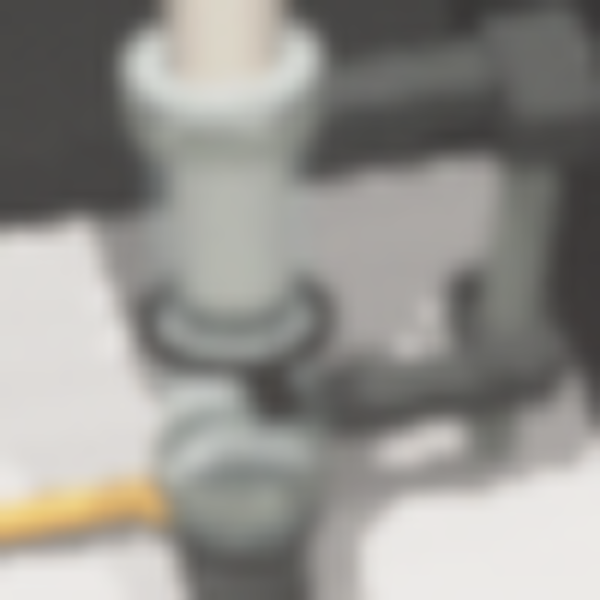

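View pics/a10.png

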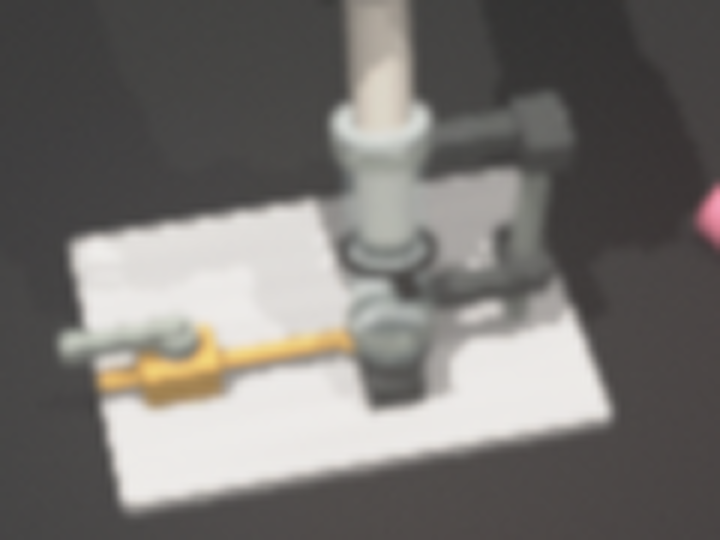

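```bash
cat > fitring.py <<'E'
from h import *
from scipy.ndimage import map_coordinates
s=np.load("s.npy"); e1=np.array([AX[2],0,-AX[0]]); e2=np.array([0,1,0])
def prof(f,r,n,m,az):
    g=cv2.cvtColor(cv2.imread(f),cv2.COLOR_BGR2GRAY).astype(float); az=np.radians(az)
    X=B0+m*AX+r*(np.cos(az)[:,None]*e1+np.sin(az)[:,None]*e2); p=proj(n,s2w(s,X))
    return map_coordinates(g,[p[:,1],p[:,0]],order=1).mean()
azs={"scene":np.r_[-85:-30:5,35:86:5]}
for f in("scene0","scene5","scene10"):
  print(f,"outer mid-band")
  for m in np.arange(.040,.071,.002):
    # outer side at m and top-face at m+.002
    a=azs["scene"]; L=np.mean([prof(f"pics/{f}.png",.0245,"scene",m+d,a[a<0]) for d in(-.001,0,.001)]+[prof(f"pics/{f}.png",r,"scene",m+.002,a[a<0]) for r in(.022,.0235)])
    Rr=np.mean([prof(f"pics/{f}.png",.0245,"scene",m+d,a[a>0]) for d in(-.001,0,.001)]+[prof(f"pics/{f}.png",r,"scene",m+.002,a[a>0]) for r in(.022,.0235)])
    ft=prof(f"pics/{f}.png",.014,"scene",m,np.arange(-50,51,5))
    print(round(m,3),L.round(1),Rr.round(1),"foot",ft.round(1))
E
python3 fitring.py
```

```text
scene0 outer mid-band
0.04 200.7 107.9 foot 118.4
0.042 200.3 114.1 foot 112.1
0.044 196.1 119.3 foot 103.3
0.046 186.5 122.6 foot 99.8
0.048 171.6 123.6 foot 103.7
0.05 153.8 122.9 foot 121.4
0.052 139.1 121.7 foot 142.6
0.054 132.2 121.6 foot 159.7
0.056 135.0 123.3 foot 171.0
0.058 143.7 127.4 foot 175.5
0.06 153.1 133.9 foot 176.7
0.062 160.3 143.2 foot 176.3
0.064 165.2 154.8 foot 175.2
0.066 169.0 168.2 foot 174.5
0.068 173.0 182.9 foot 174.6
0.07 177.7 197.3 foot 176.3
scene5 outer mid-band
0.04 200.8 107.7 foot 117.7
0.042 200.5 114.0 foot 111.5
0.044 196.4 119.3 foot 102.8
0.046 186.7 122.7 foot 99.4
0.048 171.7 123.9 foot 103.2
0.05 153.7 123.2 foot 121.4
0.052 138.8 122.1 foot 143.3
0.054 131.8 122.0 foot 160.4
0.056 134.6 123.8 foot 171.4
0.058 143.4 128.1 foot 175.7
0.06 152.9 134.6 foot 177.0
0.062 160.3 143.9 foot 176.7
0.064 165.3 155.5 foot 175.6
0.066 169.2 168.8 foot 175.1
0.068 173.2 183.4 foot 175.2
0.07 178.0 197.9 foot 176.7
scene10 outer mid-band
0.04 184.2 107.2 foot 120.3
0.042 181.1 113.5 foot 117.0
0.044 174.8 118.9 foot 108.4
0.046 163.3 122.4 foot 104.0
0.048 148.1 123.5 foot 105.4
0.05 131.5 122.8 foot 120.3
0.052 119.2 121.6 foot 136.7
0.054 114.5 121.3 foot 143.5
0.056 117.2 122.7 foot 142.7
0.058 123.1 125.8 foot 135.3
0.06 126.9 129.8 foot 133.3
0.062 127.6 134.1 foot 136.9
0.064 126.2 138.6 foot 147.8
0.066 125.8 143.5 foot 159.0
0.068 127.8 149.1 foot 167.5
0.07 132.3 154.8 foot 172.6
```

```bash
python3 -m handwheel '[[0.03,0.0002,0,0.0005,0],[0.03,0.0003,0,0.001,0],[0.03,0.0003,0,0.001,0],[0.03,0.0003,0,0.001,0],[0.03,0.0003,0,0.001,0],[0.03,0.0003,0,0.001,0]]' 20
python3 look.py 11; sed -i 's/("scene0","scene5","scene10")/("scene11",)/;s/.040,.071,.002/.050,.067,.001/' fitring.py; python3 fitring.py
```

```text
time_s: 14.6
tool_pos: [0.4867, 0.015, 0.2256]
tool_rot: [-180.0, 0.0, 4.5]
force: [0.5, -0.8, -2.2]
grip_width: 0.0353
14.65 [ 1.02230697 -0.6930308  -2.17600111] [-0.2504653  -0.14507534 -0.06185698] [0.48670945 0.01499241 0.22566641] 0.03555292197545577
scene11 outer mid-band
0.05 130.8 122.6 foot 118.1
0.051 123.8 122.0 foot 126.2
0.052 118.4 121.4 foot 132.8
0.053 114.9 121.0 foot 136.2
0.054 113.1 121.1 foot 138.5
0.055 113.2 121.5 foot 139.5
0.056 114.8 122.4 foot 138.3
0.057 117.1 123.7 foot 136.2
0.058 119.6 125.4 foot 134.3
0.059 121.6 127.4 foot 134.4
0.06 123.1 129.5 foot 138.0
0.061 124.0 131.8 foot 142.1
0.062 124.5 134.1 foot 147.1
0.063 124.7 136.5 foot 152.6
0.064 124.9 138.9 foot 158.1
0.065 125.6 141.4 foot 163.3
0.066 126.7 144.1 foot 167.2
```

View pics/b11.png

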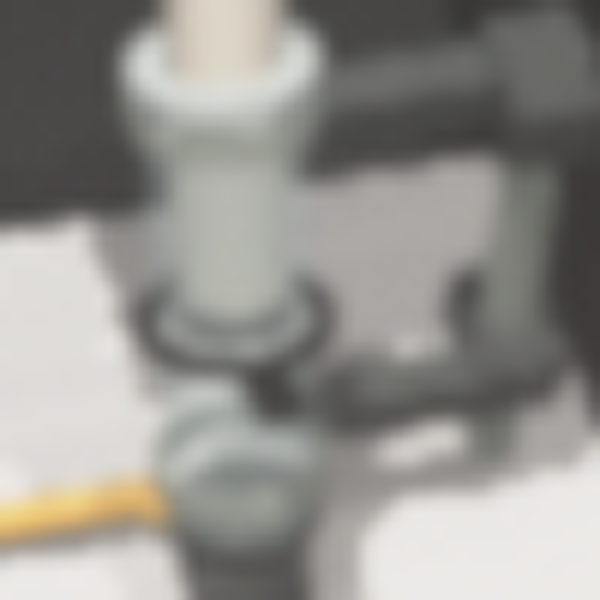

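View pics/scene11.png

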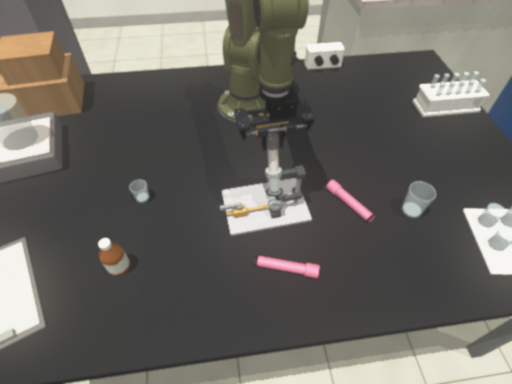

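```bash
python3 -c "
from cell import *
print(sign_off())"
```

```text
the job is handed in; nothing more can be done
None
```

The job is handed in at 14.65 s on the robot's clock. The tap is open, and the plunger is held still at about the level of the marker ring. `sign_off()` gives no verdict, so the checks below are my own.

- **Tap:** I pushed the lever round with closed fingers while the plunger was still home. After the first push the lever looked about 4° short in the top picture. A second push met the stop: the force rose to 4.5 N and the arm stalled. The pictures then showed the lever in line with the pipe.
- **Plunger:** I gripped the knob at 20 N and drew it along the leaning axis. At hand-in the arm was holding still and the measured opening was 35.5 mm, which is consistent with the 36 mm knob.
- **Level:** My two readings of the plunger's lower end disagree by about 3 mm. The arm's travel puts it at 53.4 mm. The band seen through the glass puts it at about 56.5 mm, if the band is about 4 mm thick, which I assumed. The ring measures about 54.3 mm, so both readings fall inside the 6 mm allowance. I lowered the plunger by 1 mm to sit between the two.
- **Surroundings:** The stand and the glassware look unmoved in the last picture. A sideways force of about 1 to 1.5 N stayed on the grip while drawing, and about 0.7 N was left at the last reading.

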